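Take the washer magazine out of the feeder and store it in the parts cabinet

ROBOT

A 6-joint arm with a two-finger parallel gripper is mounted at the origin on the work surface. World frame = base frame: x ahead of the robot, y to its left, z up, the work surface at z = 0. Lengths are in mm, angles in rad, forces in N, time in s.
With the tool pointing down it reaches from about 350 to 975 mm from the base axis. Payload 7.1 kg.
Tool frame: the origin (TCP) lies at the very end of the fingers, on their centre line; the grasp point (between the pads) lies 19 mm behind it; y points along the fingers, x is the direction in which the jaws open and shut, and the axes are right-handed (so a half turn about y gives the same grasp; the last joint's range is limited). The gripper opens to 88 mm and grips with 3 to 60 N. Pads are 20 mm wide; open, the fingers measure 115 mm over their backs; the gripper's body (75 mm by 178 mm) begins 61 mm behind the grasp point.
Start: joints at [1.154, 0.423, 1.63, -0, 1.089, -0.019], TCP at [242.087, 576.193, 222.675] pointing down, gripper open.
Joint ranges: [-3, 3], [-0.9, 2.11], [0.09, 2.58], [-1.31, 4.45], [0.11, 2.69], [-2.54, 2.54]. Speed limits (rad/s): [2.39, 2.39, 3.01, 3.14, 3.14, 3.14].

INTERFACE

Orientations are given as a rotation vector (axis times angle).
In Python, from workcell import ctrl gives the robot as it stands. The module is installed in compiled form; this text tells all that it offers.
- The arm moves only by the tool carry_out, never from a script. Its arguments are lists of equal length, an entry for each row: "delta_pos": the shift along the tool's x, y, z in cm, a list of three; "rotation": the turn, a rotation vector about the tool's x, y, z in rad, a list of three. In form: {"delta_pos": [[dx, dy, dz], ...], "rotation": [[wx, wy, wz], ...]}. A call has 1 to 12 rows; each row is the pose to reach, as a shift and turn from the pose commanded when the call began, along the tool's axes at that moment; what a row does not reach only later rows make up. A row lasts 1/12 s, in which the tool goes at most 41.7 mm and 7.16 degrees, less where a joint would pass 70% of its speed; a pose out of reach is approached as far as the arm can. A call with a gripper value outside its range is refused whole. "hand" is the closure in counts, from 0 (fully open) to 255 (shut), set as the call begins (left out, the last holds). The fingers move at their own pace and stop on an object; the grip force is fixed at half the most. Time passes only in rows, so rows that repeat a pose let the fingers close. It gives the time, the measured TCP pose, the force and the opening at its end, in the units of the state.
- ctrl.get_obs(): the state, without advancing time (a new reading comes with each control period).
- ctrl.get_image(name): name is "side" or "top" or "wrist"; returns the picture (400x640x3 uint8, red, green, blue); there is no depth.
- ctrl.camera_info(name): a dict with "fov_y" (degrees; the focal length in pixels is half the picture's height over the tangent of half this angle, whatever the lens; pixels are square), "cx", "cy" (the principal point, pixels), "R" (3x3) and "t" (3): a world point X has camera coordinates R X + t; the wrist camera has in their place "T_tool_cam" (4x4, takes a point from camera to tool coordinates, whose origin is the TCP and whose axes are the tool frame's). Camera axes: x right, y down, z forward; pixel columns grow to the right and rows downward; lengths in mm; the calibration is good to about 2 mm. A picture is of the moment at which its call begins: read the wrist's pose just before it. camera_info takes no time and is no camera call.
- ctrl.close_job(): hands the job in, once; it reports no verdict.
The state is a dict: "t": time; "qpos": joint angles; "qvel": joint speeds; "joint_torque": joint torques, N m; "ee_pos": TCP position; "orientation": TCP orientation; "ft_force": force on the tool from outside, world axes, zero at the start; "moment": the same for the moment, N m; "width": finger opening in mm.
Only numpy, scipy, OpenCV 4.12 (cv2) and the standard library are available. Lean on these libraries where they do the work, as an engineer would, in place of code of your own. Each camera call takes 0.05 s, during which the arm holds its last target.

TASK

Pull the washer magazine straight up out of the feeder, against its sprung detents, stand it on the rubber mat and let go of it. With the sliding door of the clear cabinet moved aside, take the magazine up again (the narrow bay leaves finger room only at its other two sides) and lower it into the narrow bay until it stands on the floor there; do not drop it in. Keep the magazine upright all the time and leave the loose things on the counter where they lie.

Things in the scene. Friction and masses are not known exactly. Their poses are not given: they have to be found in the camera images.
- magazine_center (a point): Centre of the washer magazine, an upright block 40 mm (its x) by 56 mm (its y) by 100 mm high, about 0.4 kg; this point is 50 mm above its underside. Clear windows show white washers inside; aluminium edges, dark steel foot with a groove across each y side. At the start it stands in the feeder, its axes along the feeder's. Not to be tipped more than 25 degrees.
- feeder: Washer feeder, fixed; origin on the counter under the centre of its socket. Tall cheeks (inner faces at y = +-30 mm, 8 mm thick, 117 mm high) close the magazine's two y sides, so there it can only be gripped across x, over its 40 mm width. Along x there are only lips 34 mm high out to x = +-32 mm, and a 50 mm high drive box from x = +78 mm.
- socket (a point): Centre of the feeder's socket floor, 12 mm above the counter, where the magazine stands (its top 112 mm above the counter). Two sprung detent slides catch its grooves through the cheeks: a straight upward pull of about 15 to 20 N, weight included, frees it in the first 7 mm, with light rubbing after that. Lift it 110 mm to clear the cheeks.
- mat: Black rubber mat, 150 x 150 x 4 mm, flat on the counter and fixed; origin at the centre of its underside.
- cabinet: Clear polycarbonate parts cabinet with aluminium rims, fixed; 162 mm along x, 162 mm along y (from -33 to +129 mm), walls 112 mm high and 6 mm thick, open upward. Origin on the counter under the centre of its narrow bay; a 90 mm wide bay beside it at +y holds washers. The sliding door lies on top.
- bay (a point): Centre of the narrow bay's floor, 6 mm above the counter; axes as the cabinet's. Inside the bay is 150 mm along x and 54 mm along y, so the magazine goes in with its 56 mm length (its y) along the cabinet's x, and fingers have room only at the two ends of that length (47 mm each when centred).
- door_handle (a point): Middle of the black grip rib on the cabinet's sliding door: 60 mm along the cabinet's x, 14 mm thick along y, 22 mm high, standing on the clear 4 mm thick door (162 x 68 mm), which lies on the walls; this point is 127 mm above the counter, 11 mm above the door's upper face.
- door (a joint): Opening of the sliding door in m: 0 covers the narrow bay, 0.088 fully open; it slides along the cabinet's +y with about 1.5 N and stays where it is left. Open by 0.065 m or more the narrow bay is wholly uncovered.
- key: Bystander, to be left alone: heavy brass drum key, T shape 85 x 70 x 14 mm, lying.
- lug: Bystander, to be left alone: bronze-finished tube lug, 100 mm long, 25 mm thick, lying.
- rod: Bystander, to be left alone: black steel tension rod, 140 mm long, 14 mm thick at its ends, lying.
- washers: Bystander, to be left alone: white nylon washer stack, 44 mm across, 50 mm high.
- wrench: Bystander, to be left alone: steel wrench, 150 mm long, lying.
- screwdriver: Bystander, to be left alone: screwdriver, 170 mm long, lying.
- bottle: Bystander, to be left alone: small grey bottle, 40 mm across, 90 mm high.
Things that resemble listed ones, but are neither listed nor needed, are in the scene too. Of the things that look like the mat, the smallest one is meant. Leave any purple look-alike of the part that bears magazine_center alone.

How it is judged:
By the outcome, as a careful person would: the job done as asked, in the order asked, and still so for the second after the job is handed in, with the robot touching nothing.
It also fails if it takes over 70 s, if anything falls off the work surface, if the arm or the gripper's body presses on something with over 40 N, if the wrist force passes 120 N, or if a joint passes its speed limit or range.

## Working session

There is one attempt and no reset: what is moved stays moved. The work goes in short steps, Python scripts to look and compute and a tool call to move; the robot and the scene stay as the last step left them, time stands still between calls to the robot, and variables do not carry over. Pictures are saved under pics/ and viewed, and the job is handed in when it is done.

Besides the shell and the picture viewer there is one more tool, called after "Request:" by a JSON object that holds its "name" and its "arguments". carry_out: Moves the arm, as the interface text tells. Its arguments: {"type":"object","properties":{"delta_pos":{"type":"array","items":{"type":"array","items":{"type":"number"}}},"rotation":{"type":"array","items":{"type":"array","items":{"type":"number"}}},"hand":{"type":"number"}},"required":["delta_pos","rotation"]}

```bash
mkdir -p pics; ls; python3 - <<'E'
from workcell import ctrl
import cv2,numpy as np
np.set_printoptions(precision=4,suppress=True)
o=ctrl.get_obs();print(o)
for n in("side","top","wrist"):
    print(n,ctrl.camera_info(n))
    cv2.imwrite(f"pics/{n}0.png",ctrl.get_image(n)[:,:,::-1])
E
```

```text
pics
{'t': 0.0, 'qpos': array([ 1.154 ,  0.4238,  1.6307, -0.    ,  1.0886, -0.019 ]), 'qvel': array([-0.0005,  0.0011, -0.0026, -0.0013, -0.    , -0.0016]), 'joint_torque': array([ -0.0014, -54.4626, -27.3668,   0.0643,   0.0229,  -0.0001]), 'ee_pos': array([241.8882, 575.7036, 221.9122]), 'orientation': array([-1.3724, -0.9105,  0.9125]), 'ft_force': array([-0.6887, -0.7369, -0.4939]), 'moment': array([-0.0665, -0.0411, -0.0727]), 'width': 88.0420853584086}
side {'fov_y': 46.29417233340444, 'cx': 322.87123217218715, 'cy': 192.2501241987317, 'R': array([[-0.9999, -0.0126, -0.0022],
       [-0.0052,  0.5638, -0.8259],
       [ 0.0116, -0.8258, -0.5638]]), 't': array([ 470.5284,  152.5607, 1453.1751])}
top {'fov_y': 55.689276534917276, 'cx': 316.7797761919445, 'cy': 197.51894575975436, 'R': array([[-0.0023, -1.    , -0.0075],
       [-0.9854,  0.0036, -0.17  ],
       [ 0.17  ,  0.007 , -0.9854]]), 't': array([ -65.9864,  484.6339, 1061.6243])}
wrist {'fov_y': 59.30600995369564, 'cx': 314.9036957633867, 'cy': 202.95229472574619, 'T_tool_cam': array([[   1.    ,   -0.0006,   -0.001 ,    0.0339],
       [   0.0008,   -0.2545,    0.9671, -162.6276],
       [  -0.0008,   -0.9671,   -0.2545,   69.6628],
       [   0.    ,    0.    ,    0.    ,    1.    ]])}
```

View pics/side0.png

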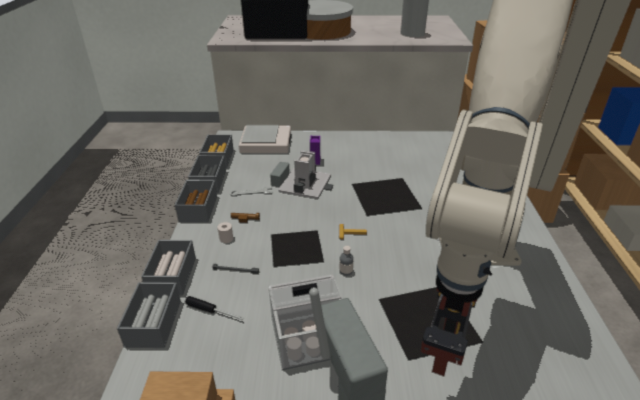

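View pics/top0.png

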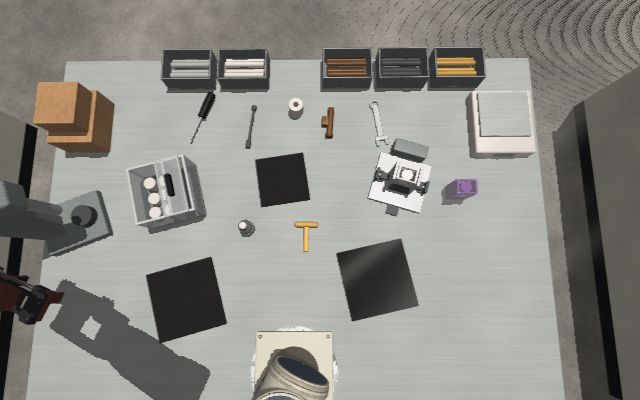

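View pics/wrist0.png

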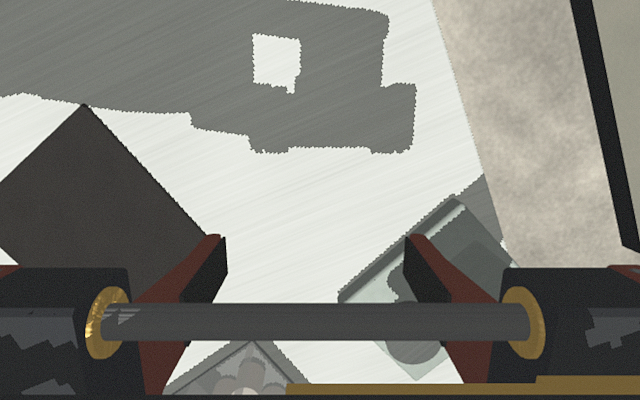

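Side view: feeder and magazine at about (305,170), with the purple look-alike at (315,150). Top view: 
- **Magazine:** candidates are the grey block in the feeder (407,175) and the purple one (462,188). I take the grey one.
- **Mat:** candidates are (283,180), the smallest, plus (187,299) and (377,279), both larger. I take (283,180).
- **Cabinet:** at (167,193), with the black door handle at (168,185).

I'll check these in close crops.

```bash
python3 - <<'E'
import cv2,numpy as np
t=cv2.imread('pics/top0.png');s=cv2.imread('pics/side0.png')
a=cv2.resize(t[130:240,360:480],None,fx=5,fy=5,interpolation=cv2.INTER_CUBIC)
b=cv2.resize(t[140:240,115:215],None,fx=6,fy=6,interpolation=cv2.INTER_CUBIC)
c=cv2.resize(s[125:205,260:350],None,fx=7,fy=7,interpolation=cv2.INTER_CUBIC)
d=cv2.resize(s[270:380,260:360],None,fx=5.4,fy=5.4,interpolation=cv2.INTER_CUBIC)
for n,i in zip('abcd',(a,b,c,d)): cv2.imwrite(f'pics/c_{n}.png',i)
E
```

```text
(no output)
```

View pics/c_a.png

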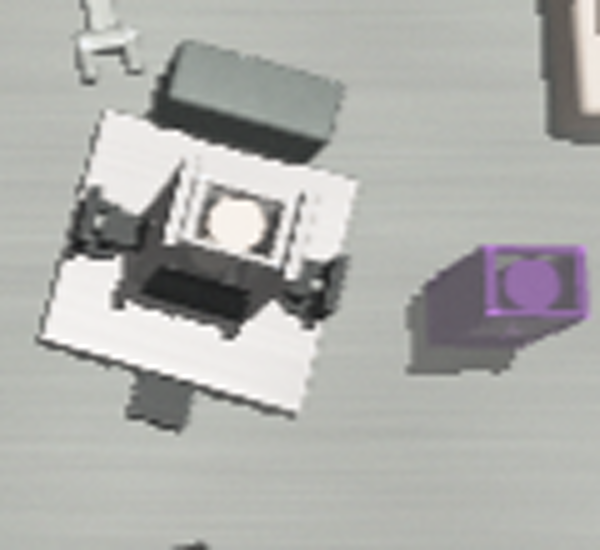

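View pics/c_b.png

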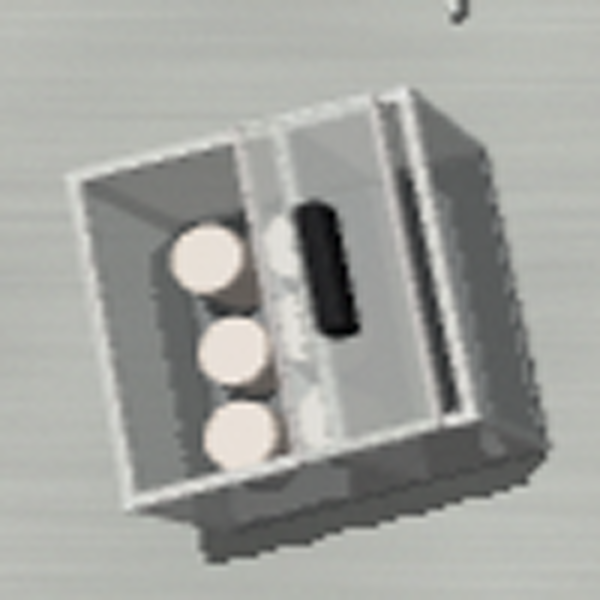

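View pics/c_c.png

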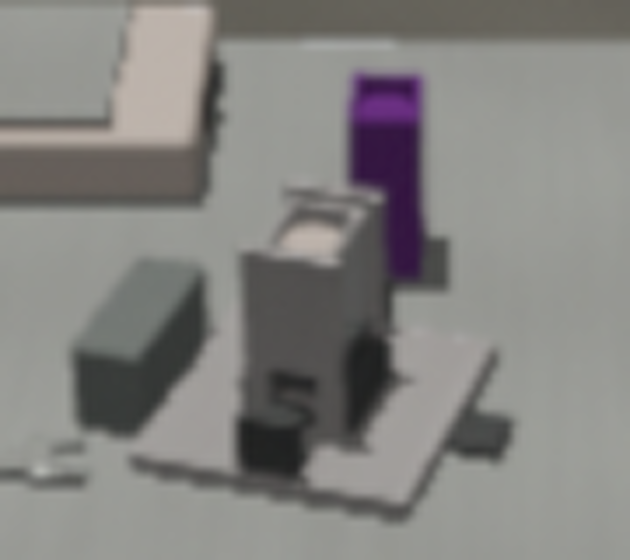

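View pics/c_d.png

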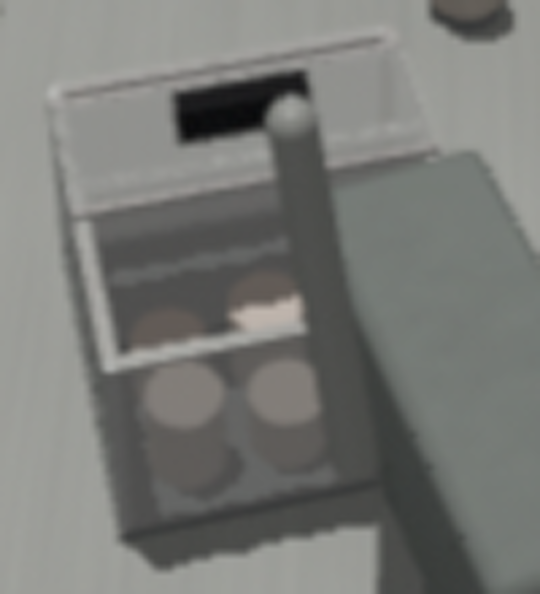

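The grey magazine in the feeder is confirmed as the one wanted, and the purple block stands alone at (462,188). In the cabinet the door looks about 14 mm open already, with its handle at about (169,185) in top. A tall grey machine stands at +y of the cabinet. Next I measure rough positions.

```bash
cat > h.py <<'E'
import numpy as np,cv2
from scipy.spatial.transform import Rotation as Ro
from workcell import ctrl
np.set_printoptions(precision=3,suppress=True)
def cam(n,obs=None):
    c=ctrl.camera_info(n);f=200/np.tan(np.radians(c['fov_y']/2))
    if 'R' in c: Rw=np.array(c['R']).T;C=-Rw@np.array(c['t'])
    else:
        T=np.array(c['T_tool_cam']);Rt=Ro.from_rotvec(obs['orientation']).as_matrix()
        Rw=Rt@T[:3,:3];C=Rt@T[:3,3]+obs['ee_pos']
    return f,c['cx'],c['cy'],Rw,C
def ray(k,u,v):
    f,cx,cy,Rw,C=k
    d=Rw@np.array([(u-cx)/f,(v-cy)/f,1]);return C,d/np.linalg.norm(d)
def plane(k,u,v,z):
    C,d=ray(k,u,v);return C+d*(z-C[2])/d[2]
def tri(k1,p1,k2,p2):
    A=[];b=[]
    M=np.zeros((3,3));q=np.zeros(3);L=[]
    for k,p in((k1,p1),(k2,p2)):
        C,d=ray(k,*p);P=np.eye(3)-np.outer(d,d);M+=P;q+=P@C;L.append((C,P))
    X=np.linalg.solve(M,q);return X,[np.linalg.norm(P@(X-C)) for C,P in L]
def proj(k,X):
    f,cx,cy,Rw,C=k;c=Rw.T@(np.asarray(X)-C);return np.array([cx+f*c[0]/c[2],cy+f*c[1]/c[2]])
E
python3 - <<'E'
from h import *
o=ctrl.get_obs();print(Ro.from_rotvec(o['orientation']).as_matrix())
T=cam('top');S=cam('side')
print('cams',T[4],S[4])
cb=lambda x,y:(115+x/6,140+y/6)
print('cab rim z112')
for p in[(73,177),(410,92),(473,412),(130,505)]:print(plane(T,*cb(*p),112))
print('handle top z138');
for p in[(314,203),(342,332)]:print(plane(T,*cb(*p),138))
print('door edges z116')
for p in[(240,132),(290,452),(378,97),(440,418)]:print(plane(T,*cb(*p),116))
ca=lambda x,y:(360+x/5,130+y/5)
print('mag');print(plane(T,*ca(240,222),110),tri(T,ca(240,222),S,(260+312/7,125+238/7)))
print('plate');
for p in[(105,110),(358,180),(297,415),(40,340)]:print(plane(T,*ca(*p),8))
t=cv2.imread('pics/top0.png');
g=t.max(2);m=(g<60).astype(np.uint8);cs,_=cv2.findContours(m[140:330,130:430],cv2.RETR_EXTERNAL,cv2.CHAIN_APPROX_NONE)
for c in cs:
    if cv2.contourArea(c)>1000:
        r=cv2.minAreaRect(c);b=cv2.boxPoints(r)+[130,140];P=np.array([plane(T,*q,4) for q in b]);print('mat',P.mean(0),[np.linalg.norm(P[i]-P[i-1]) for i in range(4)],P)
print('lamp',tri(T,(83,215),S,(313,293)))
E
python3 - <<'E'
import cv2
t=cv2.imread('pics/top0.png')
cv2.imwrite('pics/c_e.png',cv2.resize(t[160:340,0:220],None,fx=3.3,fy=3.3,interpolation=2))
E
```

```text
[[ 0.387 -0.001 -0.922]
 [ 0.922 -0.001  0.387]
 [-0.001 -1.     0.   ]]
cams [ 296.979  -75.142 1128.019] [ 454.379 1120.006  946.316]
cab rim z112
[552.863 456.955 112.   ]
[592.76  303.339 112.   ]
[442.714 266.087 112.   ]
[400.975 418.592 112.   ]
handle top z138
[533.871 333.849 138.   ]
[475.05  317.562 138.   ]
door edges z116
[572.864 379.34  116.   ]
[424.251 346.302 116.   ]
[589.271 316.538 116.   ]
[439.459 279.511 116.   ]
mag
[ 536.239 -319.151  110.   ] (array([ 538.414, -320.388,  105.51 ]), [np.float64(1.093688104213299), np.float64(1.0936881042132287)])
plate
[ 630.868 -264.13     8.   ]
[ 586.09  -416.309    8.   ]
[ 442.33  -372.363    8.   ]
[ 488.149 -220.757    8.   ]
mat [198.705 313.455   4.   ] [np.float64(197.50166547258905), np.float64(198.79526326023284), np.float64(198.2085597421288), np.float64(193.02344918762483)] [[271.224 438.547   4.   ]
 [315.796 244.813   4.   ]
 [125.016 191.057   4.   ]
 [ 82.785 379.404   4.   ]]
mat [ 230.162 -248.49     4.   ] [np.float64(131.8033774270288), np.float64(244.36659496381287), np.float64(134.35961268424867), np.float64(240.15448154423544)] [[ 216.652 -109.639    4.   ]
 [ 353.443 -312.131    4.   ]
 [ 241.419 -386.313    4.   ]
 [ 109.135 -185.876    4.   ]]
mat [547.546  38.539   4.   ] [np.float64(148.27985886835077), np.float64(148.4115102970787), np.float64(148.59342298143198), np.float64(145.21644188805706)] [[609.757 123.631   4.   ]
 [631.902 -23.119   4.   ]
 [484.928 -44.999   4.   ]
 [463.598  98.642   4.   ]]
lamp (array([445.742, 473.551, 259.853]), [np.float64(37.9635860569957), np.float64(37.96358605699556)])
```

View pics/c_e.png

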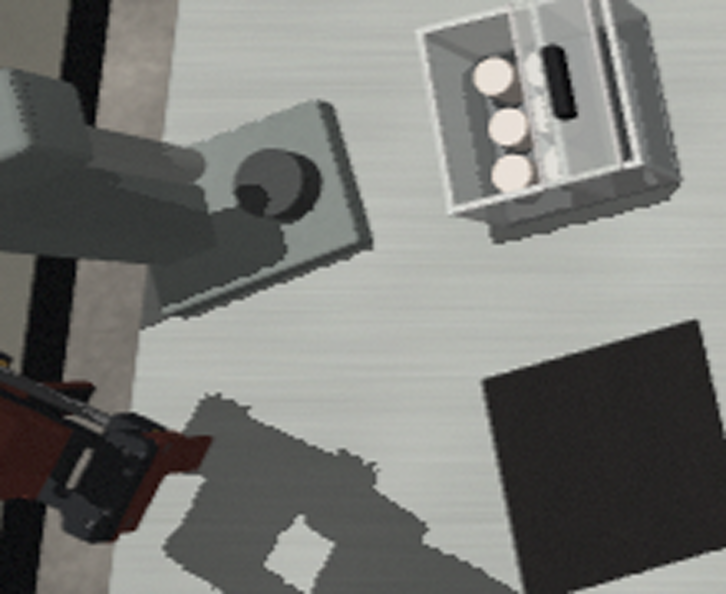

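```bash
cat >> h.py <<'E'
def go(target,yaw,o=None,cmd=None):
    """print tool-axis shift (cm) and turn for world target TCP (mm), yaw deg, tool down"""
    o=o or ctrl.get_obs();R=Ro.from_rotvec(o['orientation']).as_matrix();p=o['ee_pos']
    y=np.radians(yaw);Rt=np.array([[np.cos(y),0,-np.sin(y)],[np.sin(y),0,np.cos(y)],[0,-1,0]])
    d=R.T@(np.array(target,float)-p)/10;w=Ro.from_matrix(R.T@Rt).as_rotvec()
    print('cur',p,'yaw',np.degrees(np.arctan2(R[1,0],R[0,0])),'target',target,'d',d,'w',w,'t',o['t'],'F',o['ft_force'],'w',o['width'])
E
python3 - <<'E'
from h import *
T=cam('top');S=cam('side')
for a in[(60,208),(62,206)]:
  for b in [(313,293)]: print('rod',tri(T,a,S,b))
for p in[(97,190),(112,234)]:print('base',plane(T,*p,20))
for p in[(306,235),(246,228)]:print(plane(T,*p,10))
go([200,420,320],67.2);go([430,60,320],25)
E
```

```text
rod (array([450.84 , 505.448, 293.828]), [np.float64(31.438889600779383), np.float64(31.438889600779437)])
rod (array([453.323, 503.02 , 291.472]), [np.float64(29.06100595023182), np.float64(29.06100595023182)])
base [513.319 590.542  20.   ]
base [381.691 533.632  20.   ]
[377.855 -35.175  10.   ]
[399.036 142.5    10.   ]
cur [241.909 575.807 222.06 ] yaw 67.20769568629555 target [200, 420, 320] d [-15.999  -9.775  -2.172] w [-0.     0.    -0.001] t 0.15 F [ 0.086 -0.314  0.378] w 87.61597459685876
cur [241.909 575.807 222.06 ] yaw 67.20769568629555 target [430, 60, 320] d [-40.278  -9.747 -37.322] w [ 0.     0.737 -0.001] t 0.15 F [ 0.086 -0.314  0.378] w 87.61597459685876
```

Request:
{"name": "carry_out", "arguments": {"delta_pos": [[-8,-5,-1],[-16,-9.8,-2.2],[-16,-9.8,-2.2],[-16,-9.8,-2.2],[-16,-9.8,-2.2],[-40.3,-9.8,-37.3],[-40.3,-9.8,-37.3],[-40.3,-9.8,-37.3],[-40.3,-9.8,-37.3],[-40.3,-9.8,-37.3],[-40.3,-9.8,-37.3],[-40.3,-9.8,-37.3]], "rotation": [[0,0,0],[0,0,0],[0,0,0],[0,0,0],[0,0,0],[0,0.74,0],[0,0.74,0],[0,0.74,0],[0,0.74,0],[0,0.74,0],[0,0.74,0],[0,0.74,0]], "hand": 0}}

```text
t: 1.15
ee_pos: [357.6, 172.3, 320.9]
orientation: [-1.545, -0.335, 0.334]
ft_force: [1.7, 0.8, -0.4]
width: 88.0
```

```bash
python3 - <<'E'
from h import *
go([530,-300,330],-16.8)
E
```

```text
cur [357.586 172.328 320.88 ] yaw 24.46908614368046 target [530, -300, 330] d [ -3.87   -0.917 -50.132] w [-0.     0.72   0.001] t 1.15 F [ 1.698  0.815 -0.369] w 88.04122258561527
```

Request:
{"name": "carry_out", "arguments": {"delta_pos": [[-3.9,-0.9,-50.1],[-3.9,-0.9,-50.1],[-3.9,-0.9,-50.1],[-3.9,-0.9,-50.1],[-3.9,-0.9,-50.1],[-3.9,-0.9,-50.1],[-3.9,-0.9,-50.1],[-3.9,-0.9,-50.1],[-3.9,-0.9,-50.1],[-3.9,-0.9,-50.1],[-3.9,-0.9,-50.1],[-3.9,-0.9,-50.1]], "rotation": [[0,0.72,0],[0,0.72,0],[0,0.72,0],[0,0.72,0],[0,0.72,0],[0,0.72,0],[0,0.72,0],[0,0.72,0],[0,0.72,0],[0,0.72,0],[0,0.72,0],[0,0.72,0]]}}

```text
t: 2.15
ee_pos: [531.2, -296.6, 329.3]
orientation: [-1.559, 0.226, -0.225]
ft_force: [1.2, -0.6, -0.1]
width: 87.7
```

Request:
{"name": "carry_out", "arguments": {"delta_pos": [[0,0,0],[0,0,0],[0,0,0],[0,0,0]], "rotation": [[0,0,0],[0,0,0],[0,0,0],[0,0,0]]}}

```text
t: 2.48
ee_pos: [530.6, -293.3, 329.5]
orientation: [-1.559, 0.225, -0.224]
ft_force: [0.1, 0.3, 0.4]
width: 87.9
```

```bash
python3 - <<'E'
from h import *
go([537,-319,330],-16.8)
cv2.imwrite('pics/w1.png',ctrl.get_image('wrist')[:,:,::-1])
E
```

```text
cur [ 530.595 -293.319  329.475] yaw -16.39843761329251 target [537, -319, 330] d [ 1.339 -0.055 -2.283] w [-0.     0.007 -0.001] t 2.4833 F [0.104 0.342 0.377] w 87.8758861331287
```

View pics/w1.png

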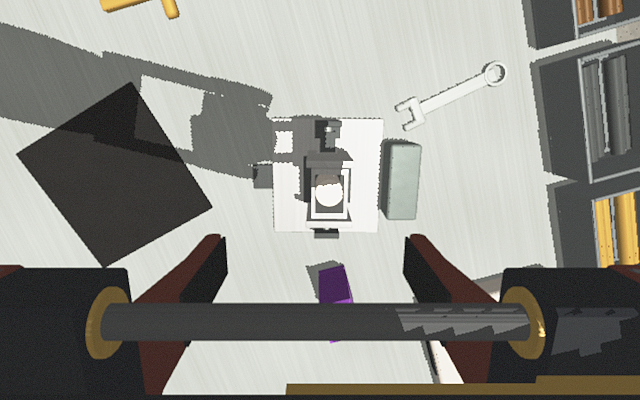

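```bash
python3 - <<'E'
from h import *
i=cv2.imread('pics/w1.png');cv2.imwrite('pics/w1c.png',cv2.resize(i[105:245,265:395],None,fx=4.2,fy=4.2,interpolation=2))
E
```

```text
(no output)
```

View pics/w1c.png

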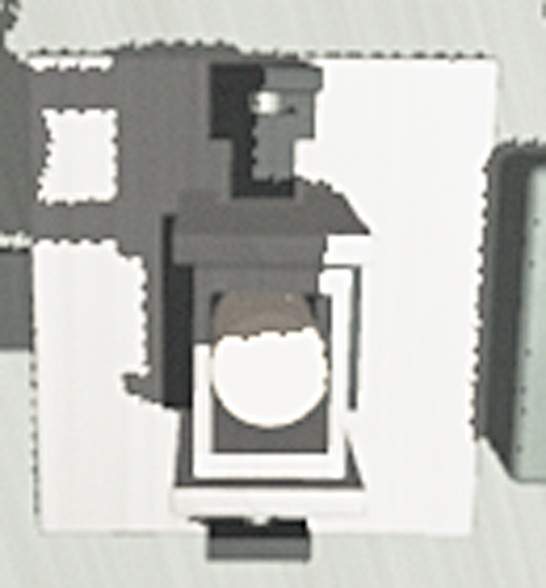

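```bash
python3 - <<'E'
from h import *
o=ctrl.get_obs();W=cam('wrist',o)
q=lambda x,y:(265+x/4.2,105+y/4.2)
P=np.array([plane(W,*q(*p),112) for p in[(193,265),(354,265),(348,478),(193,478)]]);print(P,P.mean(0));d=[P[i]-P[i-1] for i in range(4)];print([np.linalg.norm(x) for x in d],[np.degrees(np.arctan2(x[1],x[0])) for x in d])
B=np.array([plane(W,*q(*p),8) for p in[(30,55),(497,58),(475,535),(40,530)]]);print(B,B.mean(0));d=[B[i]-B[i-1] for i in range(4)];print([np.linalg.norm(x) for x in d],[np.degrees(np.arctan2(x[1],x[0])) for x in d])
go([537,-319,160],-16.8)
E
```

```text
[[ 528.468 -283.799  112.   ]
 [ 568.587 -295.624  112.   ]
 [ 552.045 -351.124  112.   ]
 [ 511.933 -339.302  112.   ]] [ 540.258 -317.462  112.   ]
[np.float64(57.9136019546825), np.float64(41.82618204419354), np.float64(57.91269628889462), np.float64(41.817485396067106)] [np.float64(73.41114374890189), np.float64(-16.42332286025785), np.float64(-106.59746289468063), np.float64(163.57795335400598)]
[[ 491.998 -219.984    8.   ]
 [ 634.745 -263.034    8.   ]
 [ 589.545 -417.629    8.   ]
 [ 445.271 -373.196    8.   ]] [ 540.39  -318.461    8.   ]
[np.float64(160.17854848082095), np.float64(149.09682377649506), np.float64(161.06696666724602), np.float64(150.96067447514685)] [np.float64(73.03912264956634), np.float64(-16.78240407512276), np.float64(-106.29778542041328), np.float64(162.88229455298256)]
cur [ 530.709 -293.188  329.716] yaw -16.37798384727219 target [537, -319, 160] d [ 1.338 16.971 -2.303] w [-0.     0.007 -0.   ] t 2.5333 F [0.325 0.702 1.033] w 87.92633276561436
```

Request:
{"name": "carry_out", "arguments": {"delta_pos": [[1.5,4,-2.2],[1.5,8,-2.2],[1.5,12,-2.2],[1.5,15,-2.2],[1.5,18,-2.2],[1.5,20.5,-2.2],[1.5,22.5,-2.2],[1.5,24,-2.2],[1.5,25.2,-2.2],[1.5,25.8,-2.2],[1.5,25.8,-2.2],[1.5,25.8,-2.2]], "rotation": [[0,0.005,0],[0,0.005,0],[0,0.005,0],[0,0.005,0],[0,0.005,0],[0,0.005,0],[0,0.005,0],[0,0.005,0],[0,0.005,0],[0,0.005,0],[0,0.005,0],[0,0.005,0]]}}

```text
t: 3.53
ee_pos: [539.7, -319.7, 72.3]
orientation: [-1.559, 0.228, -0.229]
ft_force: [0.1, 0.4, 1.0]
width: 87.7
```

```bash
python3 - <<'E'
from h import *
go([539,-318.5,72],-16.6)
o=ctrl.get_obs();print(o['moment'])
cv2.imwrite('pics/w2.png',ctrl.get_image('wrist')[:,:,::-1])
E
```

```text
cur [ 539.655 -319.68    72.294] yaw -16.698543205492953 target [539, -318.5, 72] d [-0.097  0.029  0.094] w [ 0.    -0.002  0.001] t 3.5333 F [0.098 0.407 1.004] w 87.66873737221104
[-0.021  0.081 -0.019]
```

View pics/w2.png

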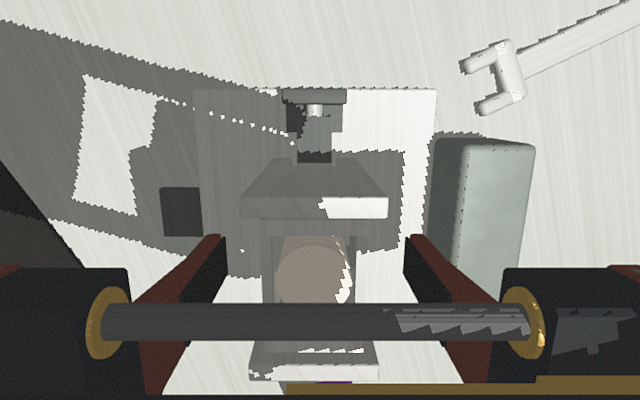

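The wrist view shows the magazine between the open fingers: its sides are at columns 263 and 357, so its centre is about 2 mm left of the finger centre line (315). I correct by -0.2 cm and close.

Request:
{"name": "carry_out", "arguments": {"delta_pos": [[-0.2,0,0.1],[-0.2,0,0.1],[-0.2,0,0.1]], "rotation": [[0,0,0],[0,0,0],[0,0,0]]}}

```text
t: 3.83
ee_pos: [537.8, -318.5, 72.4]
orientation: [-1.559, 0.228, -0.23]
ft_force: [-0.7, 0.2, 0.6]
width: 87.9
```

Request:
{"name": "carry_out", "arguments": {"delta_pos": [[0,0,0],[0,0,0],[0,0,0],[0,0,0],[0,0,0],[0,0,0],[0,0,0],[0,0,0],[0,0,0],[0,0,0]], "rotation": [[0,0,0],[0,0,0],[0,0,0],[0,0,0],[0,0,0],[0,0,0],[0,0,0],[0,0,0],[0,0,0],[0,0,0]], "hand": 255}}

```text
t: 4.67
ee_pos: [537.9, -318.5, 71.7]
orientation: [-1.559, 0.229, -0.23]
ft_force: [1.9, -0.3, -1.3]
width: 40.1
```

```bash
python3 - <<'E'
from h import *
go([539,-318.5,72],-16.6)
o=ctrl.get_obs();print(o['moment'])
E
```

```text
cur [ 537.937 -318.465   71.716] yaw -16.729766671964835 target [539, -318.5, 72] d [ 0.103 -0.028  0.027] w [ 0.    -0.002  0.001] t 4.6667 F [ 1.933 -0.276 -1.296] w 40.11079066438836
[-0.129 -0.182 -0.039]
```

Gripped at 40.1 mm with small side forces. Now a slow, straight pull.

Request:
{"name": "carry_out", "arguments": {"delta_pos": [[0,-0.1,0],[0,-0.2,0],[0,-0.3,0],[0,-0.4,0],[0,-0.5,0],[0,-0.6,0],[0,-0.7,0],[0,-0.8,0],[0,-1.0,0],[0,-1.2,0],[0,-1.4,0],[0,-1.6,0]], "rotation": [[0,0,0],[0,0,0],[0,0,0],[0,0,0],[0,0,0],[0,0,0],[0,0,0],[0,0,0],[0,0,0],[0,0,0],[0,0,0],[0,0,0]]}}

```text
t: 5.67
ee_pos: [537.7, -318.3, 87.5]
orientation: [-1.559, 0.229, -0.229]
ft_force: [2.7, -0.7, -3.5]
width: 39.7
```

```bash
python3 - <<'E'
from h import *
go([539,-318.5,72],-16.6)
cv2.imwrite('pics/w3.png',ctrl.get_image('wrist')[:,:,::-1])
s=ctrl.get_image('side')[:,:,::-1];cv2.imwrite('pics/s3.png',cv2.resize(s[90:210,240:370],None,fx=4.5,fy=4.5,interpolation=2))
E
```

```text
cur [ 537.711 -318.291   87.528] yaw -16.734219082554628 target [539, -318.5, 72] d [0.129 1.553 0.017] w [-0.    -0.002  0.   ] t 5.6667 F [ 2.736 -0.658 -3.494] w 39.685107996417116
```

View pics/w3.png

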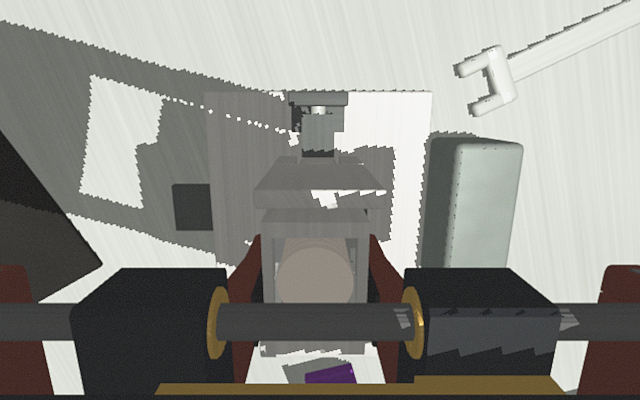

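View pics/s3.png

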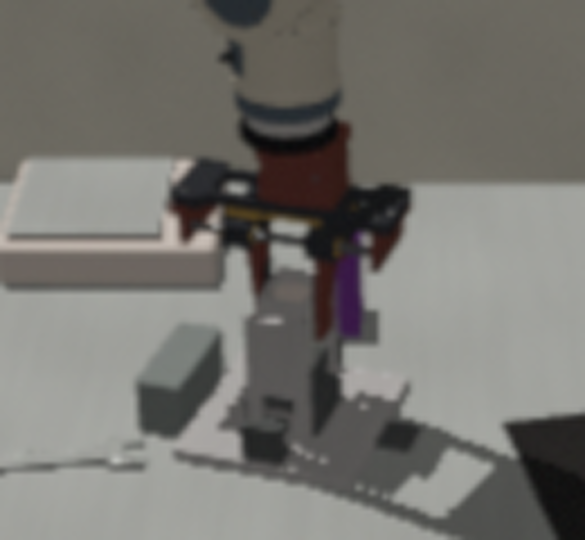

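The wrist view shows the magazine still held between the fingers at (315,275), with the cheek at (320,185) now further below it. The force is about its weight, so the detents have let go. I lift on straight up.

Request:
{"name": "carry_out", "arguments": {"delta_pos": [[0,-0.5,0],[0,-1.2,0],[0,-2,0],[0,-3,0],[0,-4,0],[0,-5,0],[0,-6,0],[0,-7,0],[0,-8,0],[0,-9.2,0],[0,-10.4,0],[0,-11.6,0]], "rotation": [[0,0,0],[0,0,0],[0,0,0],[0,0,0],[0,0,0],[0,0,0],[0,0,0],[0,0,0],[0,0,0],[0,0,0],[0,0,0],[0,0,0]]}}

```text
t: 6.77
ee_pos: [537.6, -318.3, 204.9]
orientation: [-1.559, 0.229, -0.229]
ft_force: [-0.1, 0.4, -4.1]
width: 40.5
```

```bash
python3 - <<'E'
from h import *
go([547,38,205],-75.5)
s=ctrl.get_image('side')[:,:,::-1];cv2.imwrite('pics/s4.png',cv2.resize(s[60:210,220:380],None,fx=3.7,fy=3.7,interpolation=2))
E
```

```text
cur [ 537.576 -318.295  204.905] yaw -16.733008468264128 target [547, 38, 205] d [-9.356 -0.011 34.392] w [-0.     1.026  0.   ] t 6.7667 F [-0.147  0.369 -4.147] w 40.4719027977016
```

View pics/s4.png

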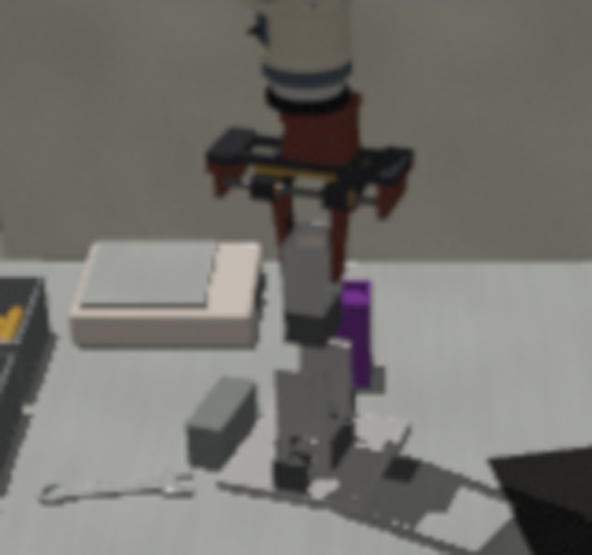

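The side view shows the magazine's dark foot at (312,325), clear above the cheeks at (312,345). I carry it to the mat.

Request:
{"name": "carry_out", "arguments": {"delta_pos": [[-0.4,0,1.2],[-1.1,0,4],[-2,0,7.4],[-3,0,11],[-4,0,14.6],[-5,0,18.2],[-6,0,21.8],[-7,0,25.4],[-8,0,29],[-8.7,0,32],[-9.2,0,33.8],[-9.4,0,34.4]], "rotation": [[0,0.04,0],[0,0.12,0],[0,0.22,0],[0,0.33,0],[0,0.44,0],[0,0.55,0],[0,0.66,0],[0,0.77,0],[0,0.87,0],[0,0.95,0],[0,1.01,0],[0,1.026,0]]}}

```text
t: 7.82
ee_pos: [546.6, 41.2, 204.0]
orientation: [-1.317, 1.021, -1.021]
ft_force: [-0.3, -0.1, -3.6]
width: 40.0
```

Request:
{"name": "carry_out", "arguments": {"delta_pos": [[0,2,0],[0,4,0],[0,6,0],[0,8,0],[0,9.5,0],[0,10.8,0],[0,11.8,0],[0,12.4,0],[0,12.7,0],[0,12.7,0],[0,12.7,0]], "rotation": [[0,0,0],[0,0,0],[0,0,0],[0,0,0],[0,0,0],[0,0,0],[0,0,0],[0,0,0],[0,0,0],[0,0,0],[0,0,0]]}}

```text
t: 8.73
ee_pos: [547.0, 38.2, 77.1]
orientation: [-1.318, 1.02, -1.021]
ft_force: [0.1, -0.1, -4.0]
width: 39.8
```

```bash
python3 - <<'E'
from h import *
go([547,38,63.7],-75.5)
T=cam('top');S=cam('side')
s=ctrl.get_image('side')[:,:,::-1];cv2.imwrite('pics/s5.png',cv2.resize(s[160:280,240:360],None,fx=4.5,fy=4.5,interpolation=2))
s=ctrl.get_image('top')[:,:,::-1];cv2.imwrite('pics/t5.png',cv2.resize(s[130:250,220:350],None,fx=4.5,fy=4.5,interpolation=2))
E
```

```text
cur [547.026  38.22   77.117] yaw -75.51679272016388 target [547, 38, 63.7] d [ 0.02   1.342 -0.009] w [-0.001 -0.     0.   ] t 8.7333 F [ 0.09  -0.053 -4.006] w 39.75693074741659
```

View pics/s5.png

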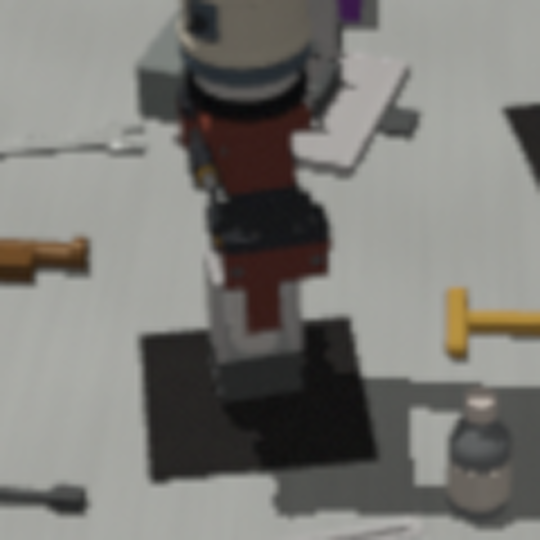

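View pics/t5.png

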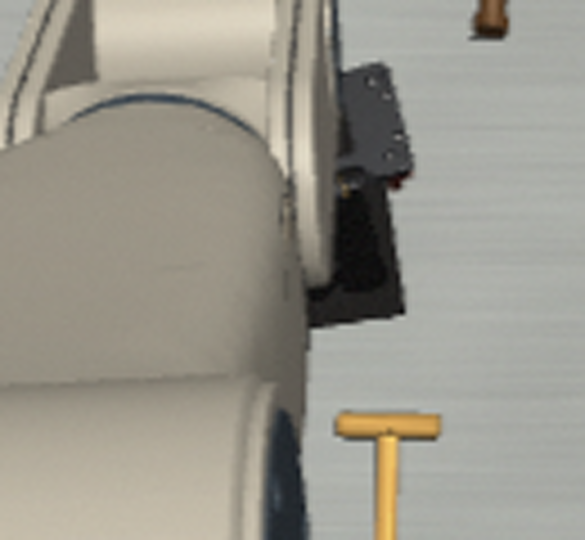

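The side view shows the magazine upright over the small mat, with its foot at (260,375) in the crop and mat all round it. I lower the last 13 mm slowly.

Request:
{"name": "carry_out", "arguments": {"delta_pos": [[0,0.3,0],[0,0.6,0],[0,0.8,0],[0,1.0,0],[0,1.1,0],[0,1.2,0],[0,1.25,0],[0,1.3,0],[0,1.3,0]], "rotation": [[0,0,0],[0,0,0],[0,0,0],[0,0,0],[0,0,0],[0,0,0],[0,0,0],[0,0,0],[0,0,0]]}}

```text
t: 9.58
ee_pos: [546.6, 38.2, 63.7]
orientation: [-1.318, 1.021, -1.021]
ft_force: [0.1, -0.2, -2.9]
width: 39.5
```

Request:
{"name": "carry_out", "arguments": {"delta_pos": [[0,0.05,0],[0,0.1,0],[0,0.1,0]], "rotation": [[0,0,0],[0,0,0],[0,0,0]]}}

```text
t: 9.83
ee_pos: [546.7, 38.2, 63.7]
orientation: [-1.318, 1.021, -1.021]
ft_force: [-3.8, -1.0, 9.1]
width: 40.1
```

Contact (+9 N). Let go.

Request:
{"name": "carry_out", "arguments": {"delta_pos": [[0,-0.05,0],[0,-0.05,0],[0,-0.05,0],[0,-0.05,0],[0,-0.05,0],[0,-0.05,0],[0,-0.05,0],[0,-0.05,0],[0,-0.05,0],[0,-0.05,0]], "rotation": [[0,0,0],[0,0,0],[0,0,0],[0,0,0],[0,0,0],[0,0,0],[0,0,0],[0,0,0],[0,0,0],[0,0,0]], "hand": 0}}

```text
t: 10.67
ee_pos: [546.6, 38.2, 63.1]
orientation: [-1.318, 1.021, -1.021]
ft_force: [-0.1, -0.1, -0.3]
width: 87.6
```

Request:
{"name": "carry_out", "arguments": {"delta_pos": [[0,-1,0],[0,-2.5,0],[0,-4,0],[0,-6,0],[0,-9,0],[0,-12,0],[0,-15,0],[0,-17,0],[0,-18,0],[0,-18,0]], "rotation": [[0,0,0],[0,0,0],[0,0,0],[0,0,0],[0,0,0],[0,0,0],[0,0,0],[0,0,0],[0,0,0],[0,0,0]]}}

```text
t: 11.5
ee_pos: [547.9, 38.3, 246.0]
orientation: [-1.315, 1.017, -1.024]
ft_force: [0.6, 0.5, -0.2]
width: 87.9
```

```bash
python3 - <<'E'
from h import *
cyaw=np.radians(14.4);ex=np.array([np.cos(cyaw),np.sin(cyaw)]);ey=np.array([-ex[1],ex[0]]);O=np.array([509.3,314.5])
a=O-80*ey
go([*a,260],14.4)
cv2.imwrite('pics/w6.png',ctrl.get_image('wrist')[:,:,::-1])
s=ctrl.get_image('side')[:,:,::-1];cv2.imwrite('pics/s6.png',s)
E
```

```text
cur [547.931  38.276 246.015] yaw -75.51808865659326 target [np.float64(529.1951909731883), np.float64(237.0133471097095), 260] d [-19.709  -1.403   3.163] w [-0.003 -1.569  0.005] t 11.5 F [ 0.555  0.534 -0.199] w 87.92174221386611
```

View pics/w6.png

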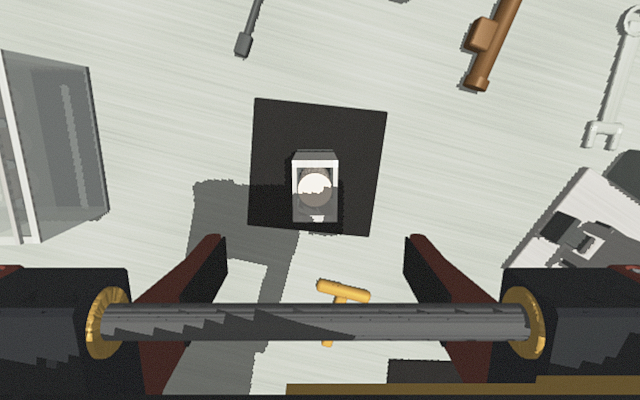

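View pics/s6.png

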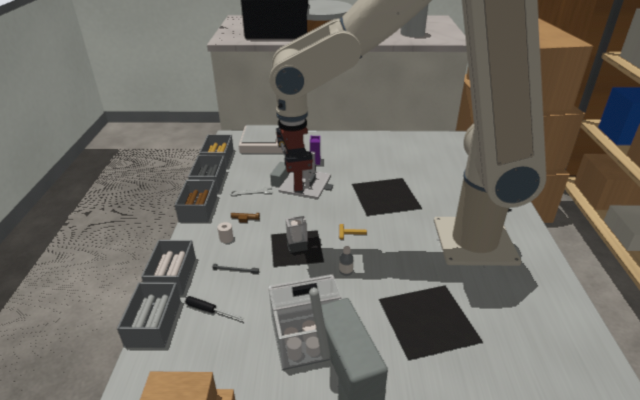

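The magazine stands on the mat; in the wrist view its top is at (315,187), upright. Next I turn to the cabinet's axes and look at the door.

Request:
{"name": "carry_out", "arguments": {"delta_pos": [[-3,-2,0.5],[-6,-4,1],[-9,-5,1.5],[-12,-5,2],[-15,-5,2.5],[-18,-5,3],[-19.7,-5,3.2],[-19.7,-5,3.2],[-19.7,-5,3.2],[-19.7,-5,3.2],[-19.7,-5,3.2],[-19.7,-5,3.2]], "rotation": [[0,-0.12,0],[0,-0.25,0],[0,-0.38,0],[0,-0.5,0],[0,-0.62,0],[0,-0.75,0],[0,-0.88,0],[0,-1,0],[0,-1.12,0],[0,-1.24,0],[0,-1.36,0],[0,-1.48,0]]}}

```text
t: 12.6
ee_pos: [527.3, 236.7, 290.5]
orientation: [-1.568, -0.129, 0.135]
ft_force: [0.3, 0.3, -0.1]
width: 87.8
```

Request:
{"name": "carry_out", "arguments": {"delta_pos": [[0,0,0],[0,0,0],[0,0,0],[0,0,0]], "rotation": [[0,-0.09,0],[0,-0.09,0],[0,-0.09,0],[0,-0.09,0]]}}

```text
t: 12.93
ee_pos: [527.9, 236.8, 291.9]
orientation: [-1.562, -0.194, 0.197]
ft_force: [1.1, -0.2, -0.7]
width: 87.4
```

```bash
python3 - <<'E'
from h import *
go([529,237,300],14.4)
cv2.imwrite('pics/w7.png',ctrl.get_image('wrist')[:,:,::-1])
E
```

```text
cur [527.885 236.752 291.914] yaw 14.280965801220638 target [529, 237, 300] d [ 0.113 -0.809 -0.004] w [ 0.    -0.002 -0.002] t 12.9333 F [ 1.142 -0.245 -0.696] w 87.41577728649031
```

View pics/w7.png

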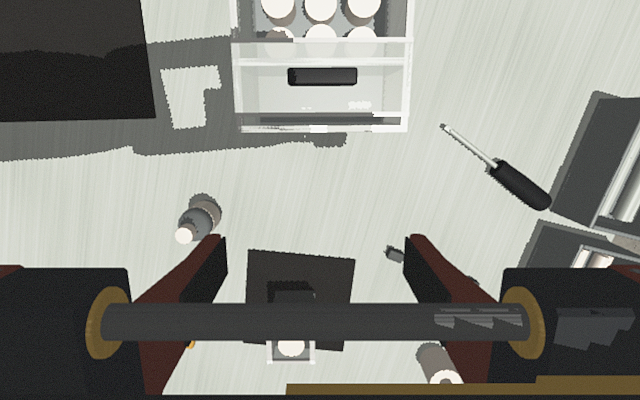

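```bash
python3 - <<'E'
from h import *
i=cv2.imread('pics/w7.png');cv2.imwrite('pics/w7c.png',cv2.resize(i[0:150,225:420],None,fx=4,fy=4,interpolation=2))
E
```

View pics/w7c.png

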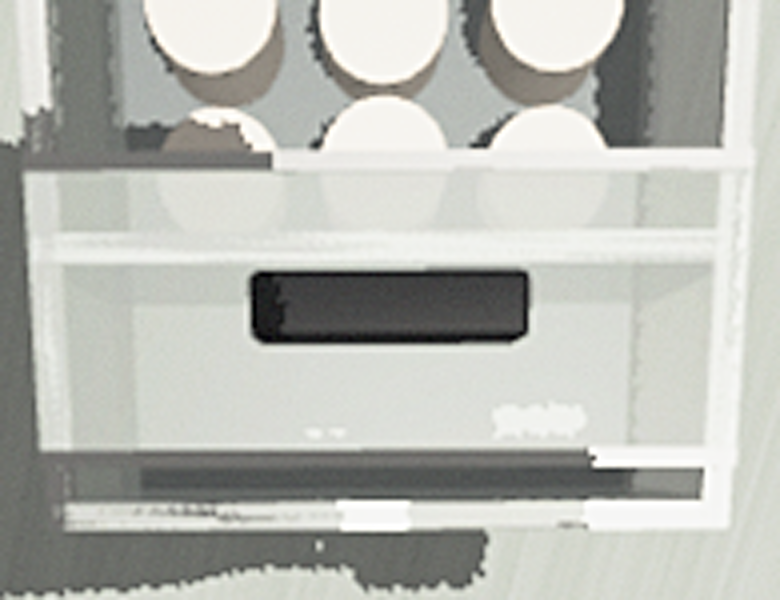

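```bash
python3 - <<'E'
from h import *
o=ctrl.get_obs();W=cam('wrist',o);T=cam('top')
q=lambda x,y:(225+x/4,y/4)
c=np.radians(14.4);ex=np.array([np.cos(c),np.sin(c)]);ey=np.array([-ex[1],ex[0]]);O=np.array([509.3,314.5])
def sh(n,p,z):
    X=plane(W,*q(*p),z)[:2];d=X-O;print(n,X,'cab',d@ex,d@ey)
    return X
a=sh('rimL',(63,528),112);b=sh('rimR',(728,528),112);print(np.degrees(np.arctan2(*(b-a)[::-1])),np.linalg.norm(b-a))
sh('inL',(66,500),112);sh('inR',(703,500),112);sh('divL',(45,232),112);sh('divR',(715,232),112);sh('divL2',(45,258),112);sh('divR2',(715,262),112)
sh('doorN',(400,465),116);sh('doorF',(400,150),116)
sh('h1',(250,272),138);sh('h2',(528,272),138);sh('h3',(390,338),138)
E
```

```text
rimL [446.234 266.948] cab -72.91003934737198 -30.374295620319913
rimR [600.614 306.2  ] cab 86.38120240659568 -30.748519938273972
14.265394767929477 159.29168133760507
inL [445.656 273.565] cab -71.82501978168982 -23.820965201826258
inR [592.806 310.973] cab 80.0052129939295 -24.18278045894323
divL [429.422 330.937] cab -73.28101875124332 35.78574072243386
divR [577.182 368.452] cab 79.16668134068091 35.37572396038561
divL2 [430.48  325.486] cab -73.61155471392856 30.242310127856626
divR2 [579.158 362.354] cab 79.56370559568462 28.978050387734758
doorN [520.67 301.06] cab 7.670185306739936 -15.845426577702918
doorF [503.478 366.687] cab 7.339014898145146 51.99575956457953
h1 [479.186 331.826] cab -24.858725717877235 24.27076031362667
h2 [536.231 346.312] cab 33.996130229989554 24.115054792219485
h3 [511.258 326.279] cab 4.82591242672833 10.92148013837336
```

```bash
python3 - <<'E'
from h import *
T=cam('top');S=cam('side')
for z in(150,200,250,300,350,400,450):
    X=plane(S,313,292,z);print(X,proj(T,X))
cv2.imwrite('pics/t8.png',ctrl.get_image('top')[:,:,::-1])
i=cv2.imread('pics/t8.png');cv2.imwrite('pics/t8c.png',cv2.resize(i[150:280,0:220],None,fx=3.6,fy=3.6,interpolation=2))
i=cv2.imread('pics/s6.png');cv2.imwrite('pics/s6c.png',cv2.resize(i[260:400,240:420],None,fx=4,fy=4,interpolation=2))
E
```

```text
[488.413 360.765 150.   ] [154.246 189.61 ]
[486.276 408.437 200.   ] [126.666 186.72 ]
[484.139 456.11  250.   ] [ 96.068 183.514]
[482.002 503.782 300.   ] [ 61.925 179.936]
[479.865 551.454 350.   ] [ 23.586 175.919]
[477.728 599.126 400.   ] [-19.774 171.375]
[475.591 646.798 450.   ] [-69.211 166.195]
```

View pics/t8c.png

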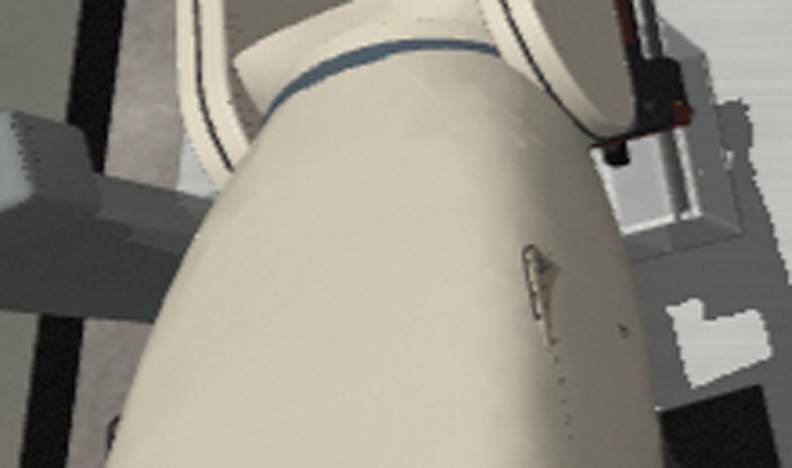

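View pics/s6c.png

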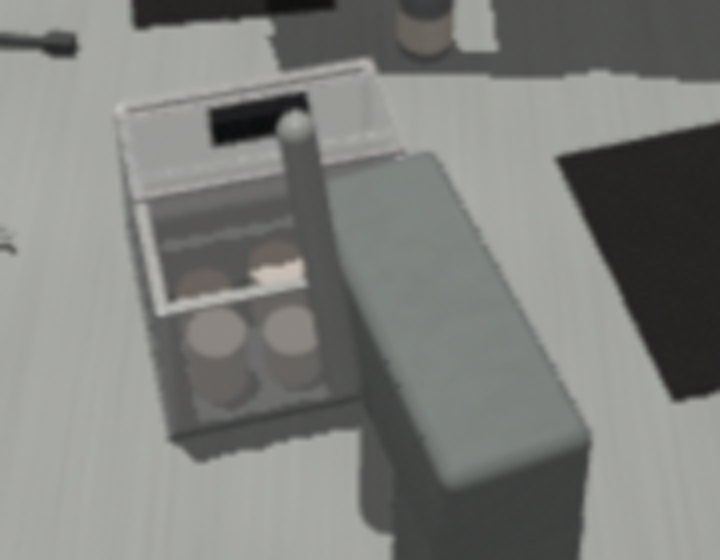

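```bash
python3 - <<'E'
from h import *
T=cam('top');S=cam('side')
print(tri(T,(23,186),S,(322,309)),tri(T,(28,208),S,(347,299)),tri(T,(23,186),S,(313,292)))
print(tri(T,(60,208),S,(334,390)))
print(plane(T,83,215,40))
for u,v in((322,309),(347,299)):
  for z in(200,250,300,350,400): X=plane(S,u,v,z);print(X,proj(T,X))
E
```

```text
(array([463.561, 568.646, 326.604]), [np.float64(0.6394036509993251), np.float64(0.6394036509991788)]) (array([417.414, 548.756, 329.867]), [np.float64(3.3019380868995416), np.float64(3.301938086899585)]) (array([469.35 , 551.72 , 347.853]), [np.float64(10.68385952097108), np.float64(10.683859520971156)])
(array([441.147, 606.321, 148.385]), [np.float64(0.6875744274261951), np.float64(0.6875744274260843)])
[435.548 612.242  40.   ]
[466.199 455.841 200.   ] [107.114 194.663]
[465.407 500.337 250.   ] [ 76.73  191.319]
[464.615 544.834 300.   ] [ 42.831 187.589]
[463.823 589.33  350.   ] [  4.769 183.401]
[463.031 633.826 400.   ] [-38.271 178.665]
[413.579 427.742 200.   ] [116.464 215.529]
[416.313 474.121 250.   ] [ 85.637 211.817]
[419.046 520.5   300.   ] [ 51.256 207.676]
[421.78  566.878 350.   ] [ 12.668 203.029]
[424.513 613.257 400.   ] [-30.951 197.777]
```

The press head's nearest parts are at y ≈ 550, well clear of the planned path. I close the fingers and go down in front of the rib.

```bash
python3 - <<'E'
from h import *
go([517.1,292.2,123],14.3)
E
```

```text
cur [528.133 236.847 292.536] yaw 14.335225107807004 target [517.1, 292.2, 123] d [ 0.318 16.953  5.638] w [ 0.     0.001 -0.001] t 13.0333 F [ 0.054 -0.567  1.322] w 87.72720176079763
```

Request:
{"name": "carry_out", "arguments": {"delta_pos": [[0.3,2,1],[0.3,5,3],[0.3,8,4.5],[0.3,11,5.6],[0.3,13,5.6],[0.3,14.5,5.6],[0.3,15.5,5.6],[0.3,16.3,5.6],[0.3,16.8,5.6],[0.3,17,5.6],[0.3,17,5.6],[0.3,17,5.6]], "rotation": [[0,0,0],[0,0,0],[0,0,0],[0,0,0],[0,0,0],[0,0,0],[0,0,0],[0,0,0],[0,0,0],[0,0,0],[0,0,0],[0,0,0]], "hand": 255}}

```text
t: 14.03
ee_pos: [517.8, 292.1, 123.9]
orientation: [-1.561, -0.199, 0.197]
ft_force: [-0.0, 0.0, -0.1]
width: 11.1
```

```bash
python3 - <<'E'
from h import *
go([510.9-63*.247,316.4+63*.969,123],14.3)
cv2.imwrite('pics/w9.png',ctrl.get_image('wrist')[:,:,::-1])
E
```

```text
cur [517.826 292.079 123.917] yaw 14.418776034904289 target [495.339, 377.447, 123] d [-0.052  0.095  8.828] w [-0.     0.002  0.001] t 14.0333 F [-0.036  0.003 -0.13 ] w 11.067860316653302
```

View pics/w9.png

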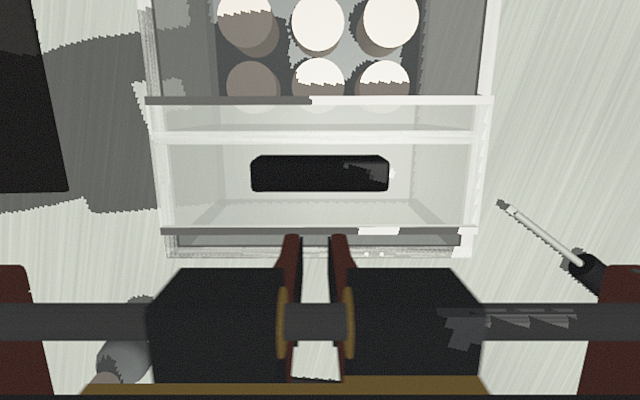

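The view shows the closed fingers at columns 280–350, just in front of the rib at (320,172) and centred on it. I push along +y'.

Request:
{"name": "carry_out", "arguments": {"delta_pos": [[0,0,0.5],[0,0,1.2],[0,0,1.9],[0,0,2.6],[0,0,3.3],[0,0,4.1],[0,0,4.9],[0,0,5.7],[0,0,6.5],[0,0,7.3],[0,0,8.1],[0,0,8.6]], "rotation": [[0,0,0],[0,0,0],[0,0,0],[0,0,0],[0,0,0],[0,0,0],[0,0,0],[0,0,0],[0,0,0],[0,0,0],[0,0,0],[0,0,0]]}}

```text
t: 15.08
ee_pos: [495.5, 376.3, 123.1]
orientation: [-1.562, -0.198, 0.198]
ft_force: [1.3, -1.5, 0.6]
width: 0.5
```

Request:
{"name": "carry_out", "arguments": {"delta_pos": [[0,0,0.1],[0,0,0.1],[0,0,0.1]], "rotation": [[0,0,0],[0,0,0],[0,0,0]]}}

```text
t: 15.33
ee_pos: [495.3, 376.2, 122.9]
orientation: [-1.562, -0.197, 0.198]
ft_force: [0.0, 0.6, -0.3]
width: 0.6
```

```bash
python3 - <<'E'
from h import *
go([510.9-63*.247,316.4+63*.969,123],14.3)
cv2.imwrite('pics/w10.png',ctrl.get_image('wrist')[:,:,::-1])
E
```

```text
cur [495.275 376.182 122.929] yaw 14.440851468612003 target [495.339, 377.447, 123] d [ 0.038 -0.007  0.121] w [-0.     0.002 -0.001] t 15.3333 F [ 0.008  0.553 -0.301] w 0.6140057741650521
```

View pics/w10.png

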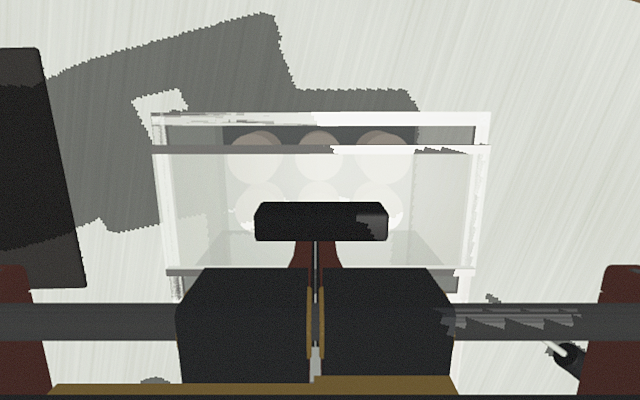

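The door is now about 77 mm open. The far rim is at row 112 and the door edge at row 147, with the rib pushed to row 220. I back off, rise and return to the magazine.

Request:
{"name": "carry_out", "arguments": {"delta_pos": [[0,0,-1],[0,-1,-2.5],[0,-4,-4],[0,-7,-6],[0,-10,-9],[0,-12,-12],[0,-12,-16],[0,-12,-20],[0,-12,-24],[0,-12,-27],[0,-12,-30],[0,-12,-32]], "rotation": [[0,0,0],[0,0,0],[0,0,0],[0,0,0],[0,0,0],[0,0,0],[0,0,0],[0,0,0],[0,0,0],[0,0,0],[0,0,0],[0,0,0]], "hand": 0}}

```text
t: 16.38
ee_pos: [575.3, 62.0, 244.0]
orientation: [-1.563, -0.196, 0.195]
ft_force: [0.3, -0.0, 0.1]
width: 76.9
```

```bash
python3 - <<'E'
from h import *
go([546.6,38.2,66],14.5)
cv2.imwrite('pics/w11.png',ctrl.get_image('wrist')[:,:,::-1])
cv2.imwrite('pics/t11.png',ctrl.get_image('top')[:,:,::-1])
E
```

```text
cur [575.346  62.038 243.998] yaw 14.287607656025756 target [546.6, 38.2, 66] d [-3.382 17.799 -1.588] w [ 0.001 -0.004  0.   ] t 16.3833 F [ 0.339 -0.043  0.102] w 76.91871156267673
```

View pics/w11.png

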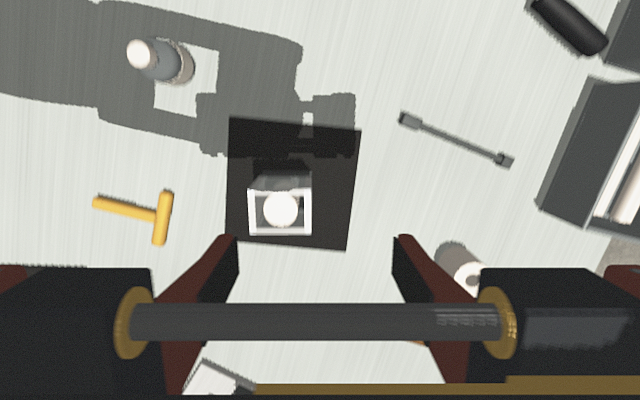

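View pics/t11.png

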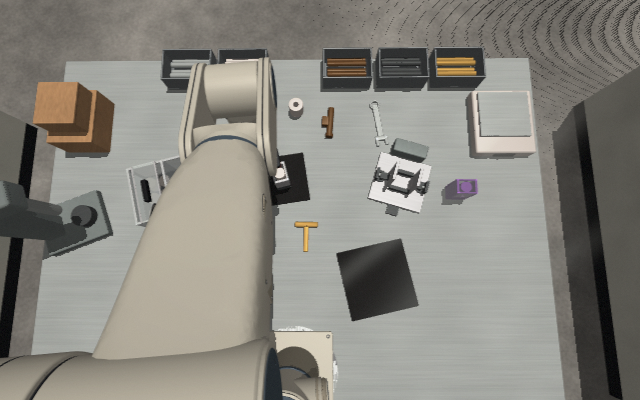

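Wrist view: the magazine stands at (280,210), aligned with the jaws. The top view shows the feeder empty at (403,180) and the door rib moved to (146,190). I move over it and descend.

Request:
{"name": "carry_out", "arguments": {"delta_pos": [[-1.5,0,-0.7],[-3.4,1,-1.6],[-3.4,3,-1.6],[-3.4,6,-1.6],[-3.4,9,-1.6],[-3.4,11.5,-1.6],[-3.4,13.5,-1.6],[-3.4,15,-1.6],[-3.4,16.4,-1.6],[-3.4,17.4,-1.6],[-3.4,17.8,-1.6],[-3.4,17.8,-1.6]], "rotation": [[0,0,0],[0,0,0],[0,0,0],[0,0,0],[0,0,0],[0,0,0],[0,0,0],[0,0,0],[0,0,0],[0,0,0],[0,0,0],[0,0,0]]}}

```text
t: 17.48
ee_pos: [545.8, 42.3, 64.7]
orientation: [-1.562, -0.197, 0.199]
ft_force: [-0.3, 0.2, -0.3]
width: 87.7
```

```bash
python3 - <<'E'
from h import *
go([546.6,38.2,66],14.5)
cv2.imwrite('pics/w12.png',ctrl.get_image('wrist')[:,:,::-1])
E
```

```text
cur [545.842  42.296  64.693] yaw 14.437765765900338 target [546.6, 38.2, 66] d [-0.029 -0.131 -0.416] w [-0.    -0.001 -0.001] t 17.4833 F [-0.322  0.158 -0.311] w 87.71106698168522
```

View pics/w12.png

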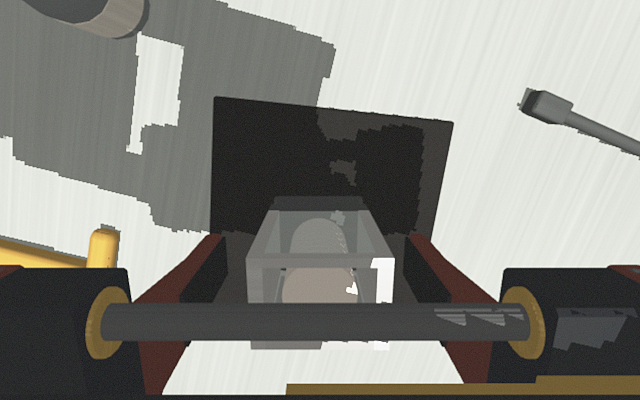

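Request:
{"name": "carry_out", "arguments": {"delta_pos": [[0.15,-0.2,-0.4],[0.15,-0.2,-0.4],[0.15,-0.2,-0.4]], "rotation": [[0,0,0],[0,0,0],[0,0,0]]}}

```text
t: 17.78
ee_pos: [549.8, 38.6, 68.1]
orientation: [-1.562, -0.199, 0.196]
ft_force: [0.5, 0.1, -0.4]
width: 87.9
```

Request:
{"name": "carry_out", "arguments": {"delta_pos": [[0,0,0],[0,0,0],[0,0,0],[0,0,0],[0,0,0],[0,0,0],[0,0,0],[0,0,0],[0,0,0]], "rotation": [[0,0,0],[0,0,0],[0,0,0],[0,0,0],[0,0,0],[0,0,0],[0,0,0],[0,0,0],[0,0,0]], "hand": 255}}

```text
t: 18.53
ee_pos: [548.8, 38.8, 67.1]
orientation: [-1.562, -0.198, 0.198]
ft_force: [0.5, -0.0, 0.4]
width: 55.9
```

Request:
{"name": "carry_out", "arguments": {"delta_pos": [[0,-0.5,0],[0,-1.5,0],[0,-3,0],[0,-5,0],[0,-7.5,0],[0,-10,0],[0,-12.5,0],[0,-14.5,0],[0,-15.5,0],[0,-16,0],[0,-16,0]], "rotation": [[0,0,0],[0,0,0],[0,0,0],[0,0,0],[0,0,0],[0,0,0],[0,0,0],[0,0,0],[0,0,0],[0,0,0],[0,0,0]]}}

```text
t: 19.45
ee_pos: [549.0, 38.8, 227.9]
orientation: [-1.562, -0.199, 0.197]
ft_force: [1.0, 0.1, -4.5]
width: 56.1
```

```bash
python3 - <<'E'
from h import *
go([510.9+95*.247,316.4-95*.969,228],14.4)
cv2.imwrite('pics/w13.png',ctrl.get_image('wrist')[:,:,::-1])
cv2.imwrite('pics/t13.png',ctrl.get_image('top')[:,:,::-1])
E
```

```text
cur [549.026  38.822 227.939] yaw 14.438060808555942 target [534.365, 224.34499999999997, 228] d [ 3.206 -0.007 18.332] w [0.    0.001 0.001] t 19.45 F [ 0.953  0.126 -4.456] w 56.07888386663221
```

View pics/w13.png

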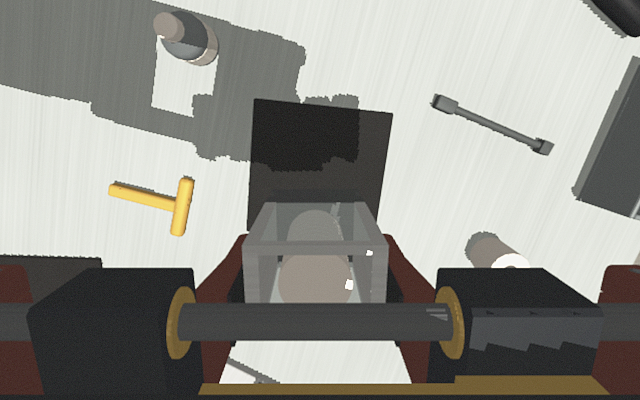

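Held at 56 mm, hanging upright. I carry it beside the cabinet and look at the open bay.

Request:
{"name": "carry_out", "arguments": {"delta_pos": [[0.3,0,1],[0.7,0,3],[1.2,0,6],[1.7,0,9],[2.2,0,12],[2.7,0,15],[3,0,17],[3.2,0,18],[3.2,0,18.3],[3.2,0,18.3],[3.2,0,18.3]], "rotation": [[0,0,0],[0,0,0],[0,0,0],[0,0,0],[0,0,0],[0,0,0],[0,0,0],[0,0,0],[0,0,0],[0,0,0],[0,0,0]]}}

```text
t: 20.47
ee_pos: [533.9, 223.3, 226.5]
orientation: [-1.562, -0.197, 0.199]
ft_force: [0.1, 0.1, -4.6]
width: 56.0
```

```bash
python3 - <<'E'
from h import *
go([510.9,316.4,228],14.4)
i=ctrl.get_image('wrist')[:,:,::-1]
cv2.imwrite('pics/w14.png',i);cv2.imwrite('pics/w14c.png',cv2.resize(i[0:220,170:470],None,fx=2.6,fy=2.6,interpolation=2))
E
```

```text
cur [533.946 223.262 226.527] yaw 14.43111063595689 target [510.9, 316.4, 228] d [ 0.089 -0.153  9.594] w [ 0.001  0.001 -0.001] t 20.4667 F [ 0.116  0.089 -4.552] w 55.95593105951555
```

View pics/w14c.png

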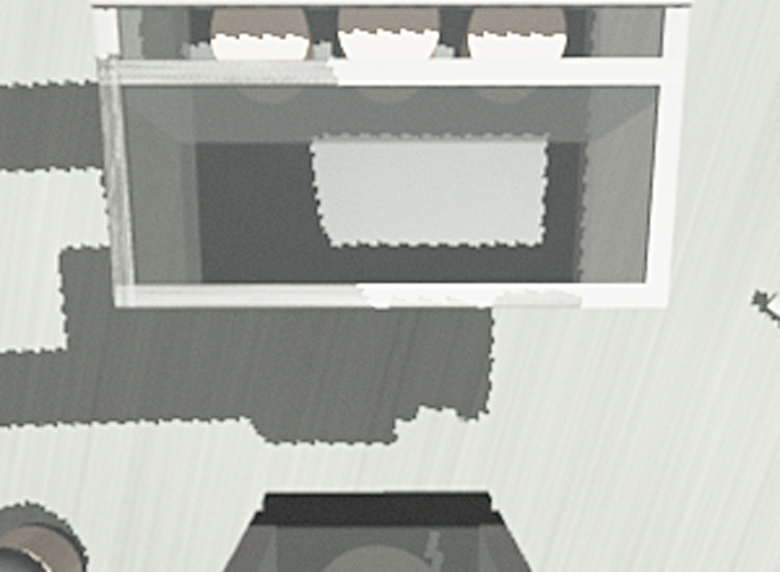

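```bash
python3 - <<'E'
from h import *
o=ctrl.get_obs();W=cam('wrist',o);R=Ro.from_rotvec(o['orientation']).as_matrix()
q=lambda x,y:(170+x/2.6,y/2.6)
def t(p,z):
    X=plane(W,*q(*p),z)-o['ee_pos'];return (R.T@X)[[0,2]]
print('mag bottom L,R',t((264,494),163.4),t((491,493),163.4))
for n,p in dict(nL=(135,284),nR=(646,284),fL=(119,86),fR=(660,86),oL=(115,306),oR=(667,306),foL=(97,60),foR=(690,60)).items():print(n,t(p,112))
for n,p in dict(flo=(203,142),fro=(580,142)).items():print('floor',t(p,6))
E
```

```text
mag bottom L,R [-29.004  18.762] [28.5  18.99]
nL [-71.344  70.358]
nR [78.554 70.235]
fL [-72.154 123.646]
fR [ 78.483 123.488]
oL [-77.68   64.088]
oR [85.213 63.959]
foL [-77.763 130.25 ]
foR [ 86.259 130.073]
floor [-68.25  124.244]
floor [ 78.961 124.099]
```

Request:
{"name": "carry_out", "arguments": {"delta_pos": [[0,0,0.6],[0.1,0,1.6],[0.2,0,3],[0.3,0,4.6],[0.3,0,6.2],[0.3,0,7.6],[0.3,0,8.8],[0.3,0,9.5],[0.3,0,9.7],[0.3,0,9.7],[0.3,0,9.7]], "rotation": [[0,0,0],[0,0,0],[0,0,0],[0,0,0],[0,0,0],[0,0,0],[0,0,0],[0,0,0],[0,0,0],[0,0,0],[0,0,0]]}}

```text
t: 21.43
ee_pos: [512.9, 318.4, 227.0]
orientation: [-1.562, -0.198, 0.198]
ft_force: [0.5, 0.5, -4.2]
width: 55.9
```

Request:
{"name": "carry_out", "arguments": {"delta_pos": [[0,0.6,0],[0,1.4,0],[0,2.2,0],[0,3,0],[0,3.6,0],[0,3.9,0],[0,4,0],[0,4,0]], "rotation": [[0,0,0],[0,0,0],[0,0,0],[0,0,0],[0,0,0],[0,0,0],[0,0,0],[0,0,0]]}}

```text
t: 22.1
ee_pos: [512.9, 318.6, 186.7]
orientation: [-1.562, -0.197, 0.198]
ft_force: [-0.5, -0.1, -4.2]
width: 56.1
```

```bash
python3 - <<'E'
from h import *
go([511,318,69],14.4)
i=ctrl.get_image('wrist')[:,:,::-1]
cv2.imwrite('pics/w15.png',i)
s=ctrl.get_image('side')[:,:,::-1];cv2.imwrite('pics/s15.png',cv2.resize(s[210:390,240:400],None,fx=3.3,fy=3.3,interpolation=2))
t=ctrl.get_image('top')[:,:,::-1];cv2.imwrite('pics/t15.png',cv2.resize(t[120:260,0:240],None,fx=3.3,fy=3.3,interpolation=2))
E
```

```text
cur [512.868 318.612 186.728] yaw 14.435985785155884 target [511, 318, 69] d [-0.189 11.773 -0.011] w [ 0.     0.001 -0.001] t 22.1 F [-0.518 -0.113 -4.183] w 56.12735255500864
```

View pics/w15.png

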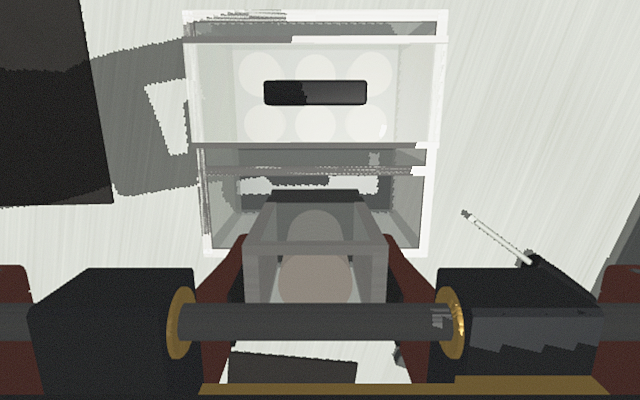

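View pics/s15.png

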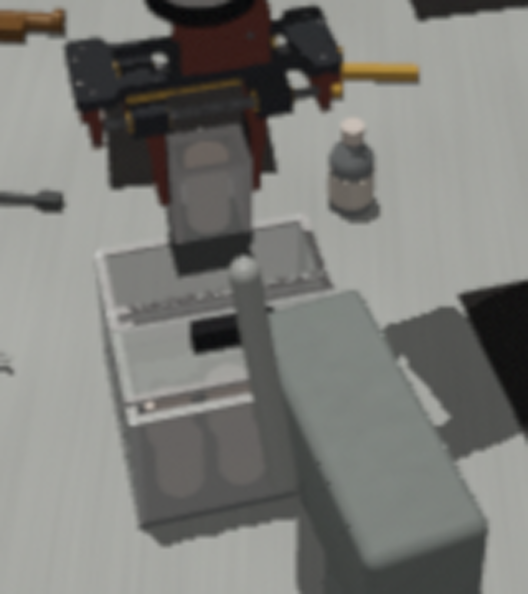

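View pics/t15.png

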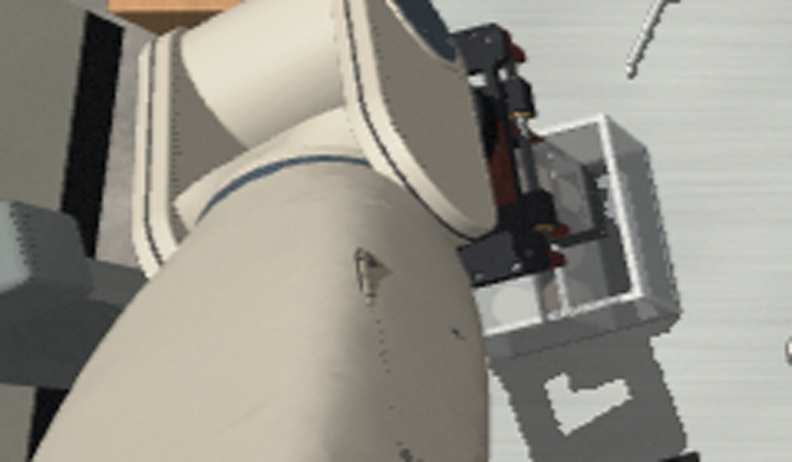

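```bash
python3 - <<'E'
import cv2
i=cv2.imread('pics/w15.png');cv2.imwrite('pics/w15c.png',cv2.resize(i[130:270,190:445],None,fx=3.1,fy=3.1,interpolation=2))
E
```

```text
(no output)
```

View pics/w15c.png

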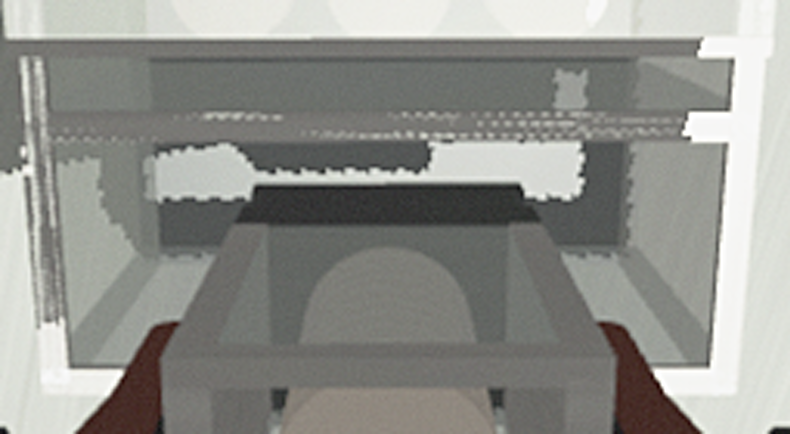

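```bash
python3 - <<'E'
from h import *
o=ctrl.get_obs();W=cam('wrist',o);R=Ro.from_rotvec(o['orientation']).as_matrix()
q=lambda x,y:(190+x/3.1,130+y/3.1)
def t(p,z):
    X=plane(W,*q(*p),z)-o['ee_pos'];return (R.T@X)[[0,2]]
print('mag bottom',t((252,186),123.6),t((522,186),123.6))
print('div near',t((700,142),112),'near wall inner',t((690,367),112),t((75,367),112),'sideR far',t((727,142),112))
E
```

```text
mag bottom [-29.241  18.632] [28.293 18.579]
div near [68.915 25.925] near wall inner [ 70.439 -27.48 ] [-73.565 -27.334] sideR far [74.902 25.92 ]
```

The foot is centred in the bay to about 1 mm across y'. Measured against the fingers, the bay's inner faces are at -27.4 and +25.9 mm and the magazine's front face at +18.6 mm. I lower it.

Request:
{"name": "carry_out", "arguments": {"delta_pos": [[0,0.6,0],[0,1.5,0],[0,2.5,0],[0,3.5,0],[0,4.5,0],[0,5.5,0],[0,6.5,0],[0,7.5,0],[0,8.5,0],[0,9.2,0],[0,9.8,0],[0,10,0]], "rotation": [[0,0,0],[0,0,0],[0,0,0],[0,0,0],[0,0,0],[0,0,0],[0,0,0],[0,0,0],[0,0,0],[0,0,0],[0,0,0],[0,0,0]]}}

```text
t: 23.25
ee_pos: [512.5, 318.4, 86.0]
orientation: [-1.562, -0.197, 0.199]
ft_force: [-0.3, -0.0, -4.5]
width: 55.6
```

Request:
{"name": "carry_out", "arguments": {"delta_pos": [[0,0.3,0],[0,0.6,0],[0,0.9,0],[0,1.1,0],[0,1.3,0],[0,1.45,0],[0,1.6,0],[0,1.6,0],[0,1.6,0]], "rotation": [[0,0,0],[0,0,0],[0,0,0],[0,0,0],[0,0,0],[0,0,0],[0,0,0],[0,0,0],[0,0,0]]}}

```text
t: 24.0
ee_pos: [513.0, 318.7, 71.1]
orientation: [-1.562, -0.198, 0.198]
ft_force: [-0.2, 0.2, -4.9]
width: 55.9
```

Request:
{"name": "carry_out", "arguments": {"delta_pos": [[0,0.05,0],[0,0.1,0],[0,0.15,0],[0,0.2,0],[0,0.2,0],[0,0.2,0]], "rotation": [[0,0,0],[0,0,0],[0,0,0],[0,0,0],[0,0,0],[0,0,0]]}}

```text
t: 24.5
ee_pos: [513.0, 318.7, 69.1]
orientation: [-1.562, -0.198, 0.198]
ft_force: [0.6, 0.3, -4.8]
width: 56.1
```

Request:
{"name": "carry_out", "arguments": {"delta_pos": [[0,0.03,0],[0,0.07,0],[0,0.1,0],[0,0.1,0]], "rotation": [[0,0,0],[0,0,0],[0,0,0],[0,0,0]]}}

```text
t: 24.83
ee_pos: [513.0, 318.8, 69.1]
orientation: [-1.562, -0.198, 0.198]
ft_force: [-3.0, -2.4, 6.5]
width: 55.5
```

Floor contact at the expected height (+6.5 N). I release and rise straight up.

Request:
{"name": "carry_out", "arguments": {"delta_pos": [[0,0,0],[0,0,0],[0,0,0],[0,0,0],[0,0,0],[0,0,0],[0,0,0],[0,0,0],[0,0,0],[0,0,0]], "rotation": [[0,0,0],[0,0,0],[0,0,0],[0,0,0],[0,0,0],[0,0,0],[0,0,0],[0,0,0],[0,0,0],[0,0,0]], "hand": 0}}

```text
t: 25.67
ee_pos: [512.9, 318.7, 68.1]
orientation: [-1.562, -0.198, 0.198]
ft_force: [0.6, -0.0, -0.6]
width: 87.8
```

Request:
{"name": "carry_out", "arguments": {"delta_pos": [[0,-0.5,0],[0,-1.5,0],[0,-3,0],[0,-5,0],[0,-7,0],[0,-9.5,0],[0,-12,0],[0,-14,0],[0,-16,0],[0,-18,0],[0,-19,0],[0,-19,0]], "rotation": [[0,0,0],[0,0,0],[0,0,0],[0,0,0],[0,0,0],[0,0,0],[0,0,0],[0,0,0],[0,0,0],[0,0,0],[0,0,0],[0,0,0]]}}

```text
t: 26.67
ee_pos: [514.2, 319.4, 261.5]
orientation: [-1.56, -0.202, 0.194]
ft_force: [-0.2, -0.0, -0.6]
width: 87.7
```

Request:
{"name": "carry_out", "arguments": {"delta_pos": [[0,0,-3],[0,0,-6],[0,0,-10],[0,0,-14],[0,0,-18],[0,0,-21],[0,0,-23],[0,0,-24],[0,0,-24],[0,0,-24]], "rotation": [[0,0,0],[0,0,0],[0,0,0],[0,0,0],[0,0,0],[0,0,0],[0,0,0],[0,0,0],[0,0,0],[0,0,0]]}}

```text
t: 27.5
ee_pos: [572.4, 86.5, 257.5]
orientation: [-1.561, -0.196, 0.198]
ft_force: [0.0, 0.1, 0.4]
width: 87.8
```

```bash
python3 - <<'E'
from h import *
print(ctrl.get_obs()['t'])
cv2.imwrite('pics/s16f.png',ctrl.get_image('side')[:,:,::-1])
cv2.imwrite('pics/t16.png',ctrl.get_image('top')[:,:,::-1])
s=cv2.imread('pics/s16f.png');cv2.imwrite('pics/s16.png',cv2.resize(s[260:390,240:400],None,fx=4.4,fy=4.4,interpolation=2))
E
```

```text
27.5
```

View pics/s16.png

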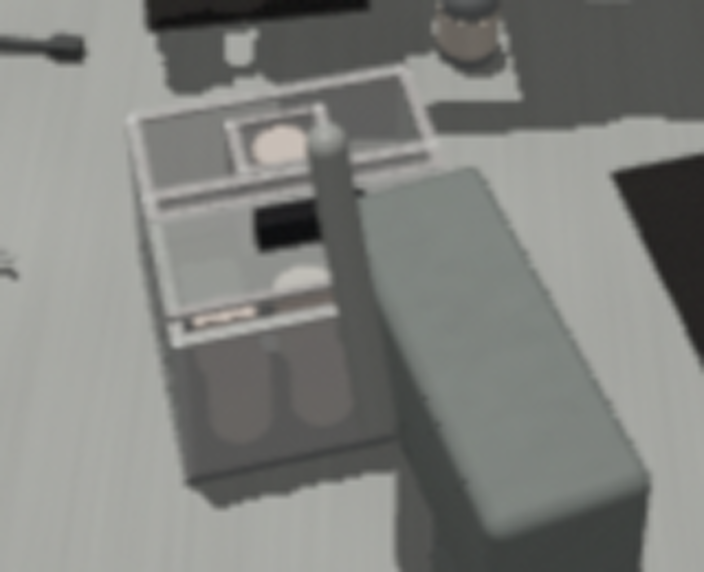

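View pics/t16.png

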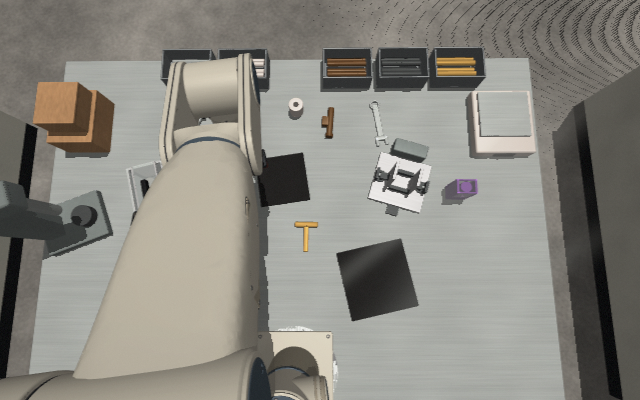

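View pics/s16f.png

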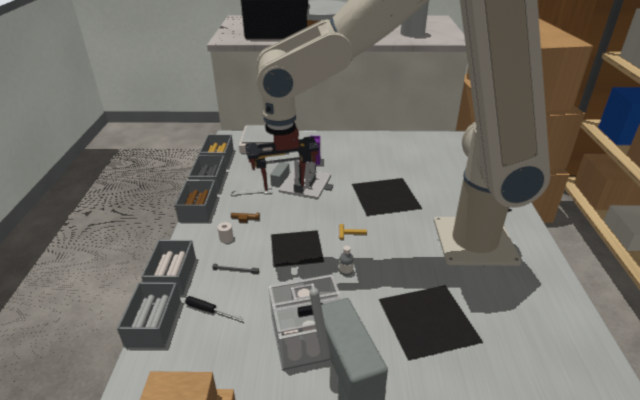

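The side view shows the magazine upright in the narrow bay, its top frame at (303,293) just below the rim. The door is aside, the mat is empty and the loose things lie where they were. I hand the job in.

```bash
python3 - <<'E'
from h import *
o=ctrl.get_obs();print(o['t'],o['ft_force'],np.abs(o['qvel']).max())
print(ctrl.close_job())
E
```

```text
27.6 [ 0.181  0.617 -0.033] 0.00831226400521501
the job is handed in; nothing more can be done
None
```

The washer magazine now stands upright on the floor of the narrow bay, and the job was handed in at 27.6 s.

I pulled the magazine straight up out of the feeder, stood it on the smallest mat and let go. I then pushed the door about 77 mm open by its rib. Last, I gripped the magazine again at the two ends of its 56 mm length and lowered it into the bay until it touched the floor.

**Last checks**
- **Placing:** Floor contact read +6.5 N with the tool at 69.1 mm; I had expected 69 mm. I opened the fingers only after that.
- **Final views:** The magazine is upright with its top just below the rim, and the door is aside. The feeder and mat are empty, and the loose things I can see look unmoved. The arm hides part of the top view, so I checked those by eye, mostly in the side view.
- **Robot:** The gripper is clear of everything, and the wrist force is near zero.

**Disagreements:** The wrist and top cameras differed by 3 to 5 mm on the feeder and cabinet positions. I settled this by centring the magazine in close wrist views. The 77 mm door opening is an estimate from one wrist picture, to about 3 mm, and is above the required 65 mm.

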